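# Load the tape feeder and hold its tensioner back for threading

## Task

Get the tape feeder ready for threading: lower the loose roll of paper tape over the round spigot of the feeder so that it lies flat on its platter, and let go of it. Then push the sprung tensioner arm by its upright roller back past the click of its ratchet pawl, on to its rubber back stop, and finish while still holding it there against the spring, so that I can thread the tape. Leave the flux bottle and the step gauge where they are.

Things in the scene. Friction and masses are not known exactly. Their poses are not given: they have to be found in the camera images.
- tape_feeder: Fixed tape feeder: blue base plate 170 (x) x 270 (y) mm, top 10 mm above the table. Origin: plate's centre at table height; +x to its back (away from the robot), +y to its left. Platter on the right, tensioner arm on the left. Also upright: guide roller 16 mm across, 50 mm high at feeder (72, 40) mm; rubber back stop 13 mm across, 23 mm high at (46, 38) mm; small pins under 40 mm high.
- hub_seat (a point): Where the roll belongs: centre of the aluminium platter (80 mm across), on its upper face, 15 mm above the table; at feeder (0, -80) mm. A black spigot 56 mm across, tapered at the top to 51 mm, stands 8 mm above this point.
- roll_center (a point): Loose roll of paper tape lying flat: ring 88 mm outside, 60 mm bore (2 mm radial play on the spigot), 25 mm high, wall 14 mm, 0.12 kg. Point: ring's centre, half-way up; z is its axis. To be gripped across the wall, one finger in the bore, only by its upper half: once seated the spigot fills the lowest 8 mm of the bore.
- pivot_pin (a point): Vertical pivot of the tensioner arm, 18 mm above the table, at feeder (30, 85) mm.
- tension_roller (a point): Upright roller with a knurled grip on top at the end of the tensioner arm, 85 mm from the pivot: cylinder 22 mm across, does not turn, from 18 to 59 mm above the table. Point: on its axis, 39 mm above the table; x points along the arm away from the pivot. The flat arm under it is 14 mm wide, its top 18 mm above the table.
- tensioner (a joint): Swing of the arm about pivot_pin, rad: 0 at rest against a front pin (arm pointing at -130 degrees in the feeder frame), growing counter-clockwise seen from above as the roller goes to the back. The pawl clicks in, and would catch the arm, at about 0.55; 0.75 is the rubber back stop. The spring resists at the roller with about 3 N at rest, 7 N at the stop.
- pawl (a joint): Lift of the sprung ratchet pawl, rad: about 0.13 to 0.16 while it rides on the tooth (at rest), under 0.03 once it has clicked in behind the tooth (with the arm past 0.58). It works by itself.
- flux_bottle: Bystander: small bottle 40 mm across, 116 mm high, standing; origin at the centre of its foot.
- step_gauge: Bystander: stepped aluminium gauge 26 x 68 x 24 mm; origin under the middle.

How it is judged:
By the outcome, as a careful person would: the job done as asked, in the order asked, and still so for the second after the job is handed in, while the arm keeps its last pose, push and grip.
It also fails if it takes over 42 s, if anything falls off the work surface, if the arm or the gripper's body presses on something with over 40 N, if the wrist force passes 120 N, or if a joint passes its speed limit or range.

## Robot

A 6-joint arm with a two-finger parallel gripper is mounted at the origin on the work surface; the furniture and walls round the work are solid. World frame = base frame: x ahead of the robot, y to its left, z up, the work surface at z = 0. Lengths are in m, angles in degrees, forces in N, time in s.
With the tool pointing down it reaches from about 0.35 to 0.875 m from the base axis. Payload 4.2 kg.
Tool frame: the origin (TCP) lies between the finger pads; the fingertips stand 8 mm ahead of it and the grasp point (between the pads) lies 11 mm behind it; z points along the fingers, y is the line along which they close (so a half turn about z gives the same grasp; the last joint's range is limited). The gripper opens to 87 mm and grips with 3 to 60 N. Pads are 19 mm wide; open, the fingers measure 117 mm over their backs; the gripper's body (75 mm by 190 mm) begins 51 mm behind the grasp point.
Start: joints at [-50.099, 22.042, 0.453, 0, -68.411, -14.817], TCP at [0.265, -0.566, 0.231] pointing down, gripper open.
Joint ranges: [-179.83, 179.83], [-69.29, 118.12], [-61.27, 80.66], [-181.25, 117.63], [-171.15, -9.14], [-177.46, 177.46]. Speed limits (degrees/s): [159.86, 159.86, 180, 180, 180, 180].

## Interface

Orientations are given as a 3x3 rotation matrix whose columns are the frame's x, y, z axes.
In Python, from station import sense, capture, camera_model, finish_job, find_in gives the robot as it stands. The module is installed in compiled form; this text tells all that it offers.
- The arm moves only by the tool arm_command, never from a script. Its argument "motion" is a list of rows, each a list of 7 numbers: the finger opening in mm, from 0 to 87, then the shift along the tool's x, y, z in mm, then the turn, a rotation vector about the tool's x, y, z in rad. In form: [[jaw, dx, dy, dz, rx, ry, rz], ...]. A call has 1 to 8 rows; each row shifts and turns the commanded pose from where the row before left it, along the tool's axes as they then stand; what a row does not reach is not made up. A row lasts 1/10 s, in which the tool goes at most 50 mm and 8.59 degrees, less where a joint would pass 70% of its speed; a pose out of reach is approached as far as the arm can. A call with a gripper value outside its range is refused whole. The fingers move at their own pace and stop on an object; the grip force is fixed at half the most. Time passes only in rows, so rows that do not move let the fingers close. It gives the time, the measured TCP pose, the force, the opening and the grip force at its end, in the units of the state.
- sense(): the state, without advancing time (a new reading comes with each control period).
- capture(name): name is "side" or "top"; returns the picture (480x640x3 uint8, red, green, blue); there is no depth.
- camera_model(name): a dict with "fx", "fy", "cx", "cy" (pixels), "R" (3x3) and "t" (3): a world point X has camera coordinates R X + t. Camera axes: x right, y down, z forward; pixel columns grow to the right and rows downward; lengths in m; the calibration is good to about 2 mm. A picture is of the moment at which its call begins. camera_model takes no time and is no camera call.
- finish_job(): hands the job in; it is judged then, once.
Trained networks look in the newest picture that a camera, given by its name, has taken for a name from the list of things; names that differ only in an ending like _2 or _b are one class to them, and where a whole thing is asked for, a point or a joint stands for the part that bears it (a point fixed in the world has none). Each returns a list of dicts, best first, with "p" (0 to 1); they miss things now and then, are a little off and sometimes report something else, mostly with a low value. They report only what shows in the picture. A call takes as long as a camera call.
- find_in(target, camera): "location" ([row, column] in pixels, amid what is visible of it).
The state is a dict: "time_s": time; "joints": joint angles; "joint_velocities": joint speeds; "effort": joint torques, N m; "tcp_pos": TCP position; "ee_rot": TCP orientation; "wrist_force": force on the tool from outside, world axes, zero at the start; "moment": the same for the moment, N m; "gripper_width": opening from 0.0 (shut) to 1.0 (fully open); "gripper_force": force on a finger pad.
Only numpy, scipy, OpenCV 4.12 (cv2) and the standard library are available. Lean on these libraries where they do the work, as an engineer would, in place of code of your own. Each camera call takes 0.05 s, during which the arm holds its last target. There are 200 camera calls.

## Working session

There is one attempt and no reset: what is moved stays moved. The work goes in short steps, Python scripts to look and compute and a tool call to move; the robot and the scene stay as the last step left them, time stands still between calls to the robot, and variables do not carry over. Pictures are saved under pics/ and viewed, at most 10 in all, crops included, and the job is handed in when it is done.

Besides the shell and the picture viewer there is one more tool, called after "Emit:" by a JSON object that holds its "name" and its "arguments", one argument or row to a line. arm_command: Moves the arm, as the interface text tells. Its arguments: {"type":"object","properties":{"motion":{"type":"array"}},"required":["motion"]}

```bash
mkdir -p pics
cat > h.py <<'E'
import numpy as np, cv2
from station import *
def ray(cam,rc,z):
    m=camera_model(cam);R=np.array(m["R"]);t=np.array(m["t"])
    d=R.T@np.array([(rc[1]-m["cx"])/m["fx"],(rc[0]-m["cy"])/m["fy"],1]);o=-R.T@t
    return o+d*(z-o[2])/d[2]
def px(cam,X):
    m=camera_model(cam);c=np.array(m["R"])@np.array(X)+np.array(m["t"])
    return np.array([m["fy"]*c[1]/c[2]+m["cy"],m["fx"]*c[0]/c[2]+m["cx"]])
def snap(cam,name):
    im=capture(cam);cv2.imwrite(f"pics/{name}.png",cv2.cvtColor(im,cv2.COLOR_RGB2BGR));return im
E
python3 - <<'E'
from h import *
Z=dict(tape_feeder=.01,hub_seat=.023,roll_center=.0125,tension_roller=.039,flux_bottle=.058,step_gauge=.012,pivot_pin=.018)
for c in("top","side"):
    snap(c,c+"0"); m=camera_model(c); print(c,(-np.array(m["R"]).T@m["t"]).round(3),m["fx"])
    for n,z in Z.items():
        print(n,[(round(r["p"],2),np.round(r["location"]).tolist(),ray(c,r["location"],z).round(3).tolist()) for r in find_in(n,c)[:2]])
s=sense();print(s["tcp_pos"],s["ee_rot"],s["time_s"])
E
```

```text
top [ 0.383 -0.178  0.904] 495.4401968000965
tape_feeder [(0.63, [250.0, 316.0], [0.434, -0.181, 0.01])]
hub_seat [(0.83, [249.0, 317.0], [0.434, -0.183, 0.023]), (0.69, [299.0, 370.0], [0.345, -0.274, 0.023])]
roll_center [(0.91, [177.0, 447.0], [0.562, -0.423, 0.012])]
tension_roller [(0.8, [272.0, 283.0], [0.394, -0.122, 0.039]), (0.33, [250.0, 318.0], [0.432, -0.184, 0.039])]
flux_bottle [(0.75, [298.0, 375.0], [0.347, -0.278, 0.058])]
step_gauge [(0.75, [277.0, 182.0], [0.389, 0.062, 0.012]), (0.74, [276.0, 287.0], [0.387, -0.127, 0.012])]
pivot_pin [(0.65, [251.0, 318.0], [0.43, -0.183, 0.018])]
side [0.45  0.513 0.577] 443.62009097321345
tape_feeder [(0.7, [241.0, 332.0], [0.417, -0.183, 0.01])]
hub_seat [(0.57, [240.0, 333.0], [0.415, -0.17, 0.023])]
roll_center [(0.98, [187.0, 272.0], [0.553, -0.382, 0.012])]
tension_roller [(0.86, [257.0, 344.0], [0.398, -0.102, 0.039])]
flux_bottle [(0.88, [205.0, 367.0], [0.344, -0.242, 0.058])]
step_gauge [(0.4, [346.0, 371.0], [0.363, 0.079, 0.012])]
pivot_pin [(0.87, [242.0, 334.0], [0.413, -0.169, 0.018])]
[ 0.2650106  -0.56602963  0.23059079] [[-9.05684994e-01 -4.23951280e-01  6.40035789e-05]
 [-4.23951284e-01  9.05684993e-01 -5.20105977e-05]
 [-3.59171215e-05 -7.42396173e-05 -9.99999997e-01]] 0.8
```

Run:
```python
import cv2
a=cv2.imread("pics/top0.png")[130:370,150:490];cv2.imwrite("pics/top0c.png",cv2.resize(a,None,fx=2.3,fy=2.3,interpolation=cv2.INTER_CUBIC))
```

```text
(no output)
```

View pics/top0c.png

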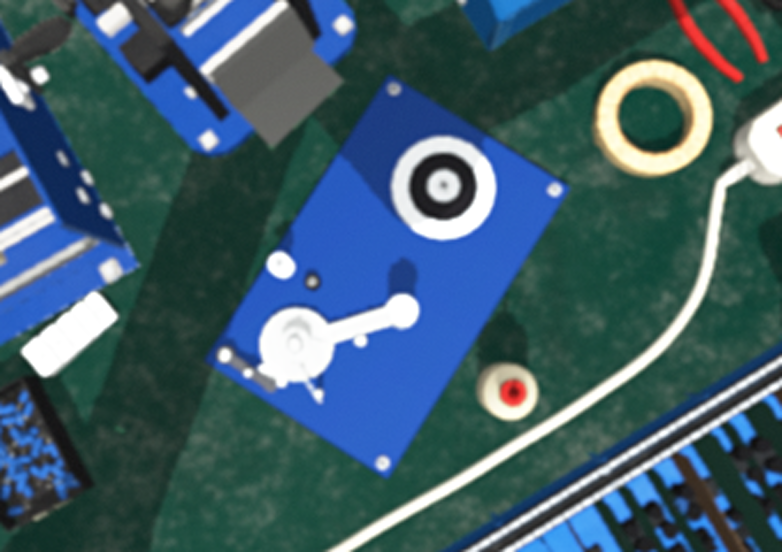

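View pics/side0.png

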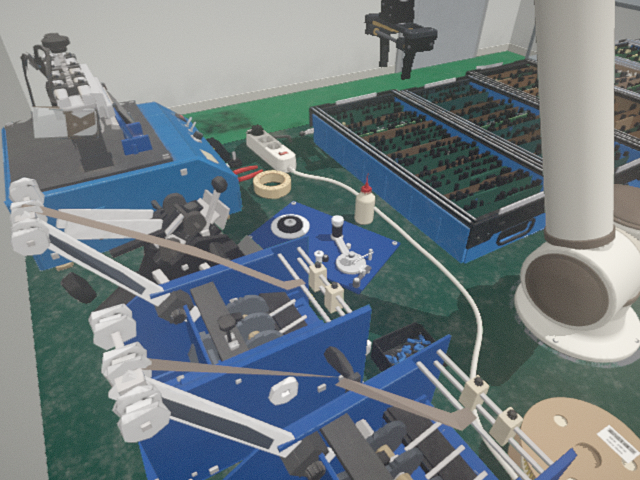

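```bash
cat >> h.py <<'E'
from scipy.optimize import least_squares
def blob(im,rc,cond,rad=45):
    r,c=map(int,rc);msk=np.zeros(im.shape[:2],np.uint8)
    msk[max(r-rad,0):r+rad,max(c-rad,0):c+rad]=1
    msk&=cond(cv2.cvtColor(im,cv2.COLOR_RGB2HSV)).astype(np.uint8)
    cs,_=cv2.findContours(msk,cv2.RETR_EXTERNAL,cv2.CHAIN_APPROX_NONE);return max(cs,key=cv2.contourArea)
tape=lambda h:(h[...,0]>10)&(h[...,0]<35)&(h[...,1]>45)&(h[...,2]>100)
white=lambda h:(h[...,1]<60)&(h[...,2]>120)
black=lambda h:(h[...,2]<75)
E
python3 - <<'E'
from h import *
im=cv2.cvtColor(cv2.imread("pics/top0.png"),cv2.COLOR_BGR2RGB)
def el(c,z,cam="top"):
    e=cv2.fitEllipse(c);rc=(e[0][1],e[0][0]);print(np.round(rc,1),np.round(e[1],1),ray(cam,rc,z).round(4));return rc
roll=el(blob(im,(181,434),tape,35),.0225)
hub=el(blob(im,(211,342.6),white,27),.015)
spig=el(blob(im,(211,342.6),black,16),.023)
ten=el(blob(im,(265.6,325),white,9),.059)
cr=lambda x,y:(130+y/2.3,150+x/2.3)
F=[((85,-135,.01),cr(395,76)),((-85,-135,.01),cr(569,188)),((-85,135,.01),cr(388,480)),((85,135,.01),cr(208,362)),((0,-80,.015),hub),((0,-80,.023),spig),((72,40,.05),cr(280,264)),((46,38,.023),cr(312,281))]
th=np.radians(-130);F.append(((30+85*np.cos(th),85+85*np.sin(th),.059),ten))
def X(p,f):
    c,s=np.cos(p[2]),np.sin(p[2]);x,y=f[0]/1e3,f[1]/1e3
    return [p[0]+c*x-s*y,p[1]+s*x+c*y,f[2]]
res=lambda p:np.concatenate([px("top",X(p,f))-rc for f,rc in F])
s=least_squares(res,[.43,-.18,1.0],loss="soft_l1");print(s.x,np.degrees(s.x[2]));print(res(s.x).reshape(-1,2).round(1).tolist())
for n,f in dict(hub=(0,-80,.015),piv=(30,85,.018),ten=F[-1][0],stop=(46,38,.02),guide=(72,40,.05)).items(): print(n,np.round(X(s.x,f),4))
for a in(.55,.75,.85):
    t=th+a;print(a,np.round(X(s.x,(30+85*np.cos(t),85+85*np.sin(t),.039)),4))
b=cv2.cvtColor(cv2.imread("pics/side0.png"),cv2.COLOR_BGR2RGB)
print("side");el(blob(b,(184,272),tape,22),.0125,"side");print(px("side",X(s.x,(0,-80,.015))),px("top",(.5,-.4,.2)))
el(blob(b,(226,290),white,22),.015,"side")
E
```

```text
[181.  433.4] [49.7 51.6] [ 0.5526 -0.3946  0.0225]
[211.2 342.3] [44.  44.3] [ 0.5022 -0.2294  0.015 ]
[210.6 342.1] [26.7 27.4] [ 0.5023 -0.2286  0.023 ]
[265.2 323.4] [13.5 16.8] [ 0.4043 -0.1925  0.059 ]
[ 0.43481202 -0.18564429  0.98455874] 56.41106067917468
[[-0.9, -2.6], [-0.2, 0.7], [-0.1, -0.1], [-0.3, -1.9], [0.4, 0.3], [0.4, 0.8], [0.1, -0.4], [0.6, -0.0], [-0.2, 1.6]]
hub [ 0.5015 -0.2299  0.015 ]
piv [ 0.3806 -0.1136  0.018 ]
ten [ 0.4046 -0.1952  0.059 ]
stop [ 0.4286 -0.1263  0.02  ]
guide [ 0.4413 -0.1035  0.05  ]
0.55 [ 0.4437 -0.1706  0.039 ]
0.75 [ 0.4538 -0.1569  0.039 ]
0.85 [ 0.4577 -0.1494  0.039 ]
side
[183.8 271.7] [28.3 38.9] [ 0.5555 -0.3955  0.0125]
[224.96363247 291.12111733] [193.05150941 468.02104244]
[226.  289.7] [24.1 38.4] [ 0.5042 -0.2262  0.015 ]
```

View pics/top0.png

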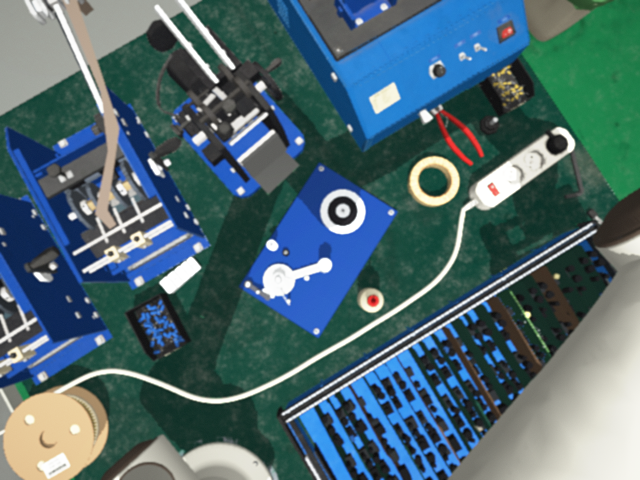

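Run:
```python
from h import *
for z in(0,.06,.12):
    print(z,ray("top",(151,364),z).round(3),ray("top",(132,395),z).round(3),"side",ray("side",(185,240),z).round(3),ray("side",(148,205),z).round(3), "strip",ray("side",(165,292),z).round(3))
```

```text
0 [ 0.616 -0.273  0.   ] [ 0.651 -0.332  0.   ] side [ 0.634 -0.409  0.   ] [ 0.756 -0.599  0.   ] strip [ 0.513 -0.509  0.   ]
0.06 [ 0.601 -0.267  0.06 ] [ 0.633 -0.322  0.06 ] side [ 0.615 -0.313  0.06 ] [ 0.724 -0.483  0.06 ] strip [ 0.506 -0.403  0.06 ]
0.12 [ 0.585 -0.261  0.12 ] [ 0.615 -0.312  0.12 ] side [ 0.596 -0.218  0.12 ] [ 0.693 -0.368  0.12 ] strip [ 0.5   -0.296  0.12 ]
```

Emit:
{"name": "arm_command", "arguments": {
  "motion": [
    [36,-25,5,0,0,0,0],
    [36,-45,9.4,0,0,0,0],
    [36,-48,10,0,0,0,0],
    [36,-48,10,0,0,0,0],
    [36,-48,10,20,0,0,0],
    [36,-48,10,30,0,0,0],
    [36,-44,9,30,0,0,0],
    [36,-27.8,6.1,20,0,0,0]
  ]
}}

```text
time_s: 1.6
tcp_pos: [0.5294, -0.3669, 0.136]
ee_rot: [[-0.905, -0.425, -0.001], [-0.425, 0.905, 0.001], [0.001, 0.001, -1.0]]
wrist_force: [-0.5, -1.6, 0.1]
gripper_width: 0.438
gripper_force: 0.0
```

Run:
```python
from h import *
s=sense();print(s["tcp_pos"],s["wrist_force"],s["gripper_width"],s["time_s"])
a=snap("top","t1")[120:260,360:500];b=snap("side","s1")[100:240,200:340]
cv2.imwrite("pics/c1.png",cv2.cvtColor(cv2.resize(np.hstack([a,b]),None,fx=2.8,fy=2.8,interpolation=cv2.INTER_CUBIC),cv2.COLOR_RGB2BGR))
```

```text
[ 0.5293601  -0.3668538   0.13597369] [-0.49912446 -1.55814208  0.10468753] 0.43812190196226874 1.6
```

View pics/c1.png

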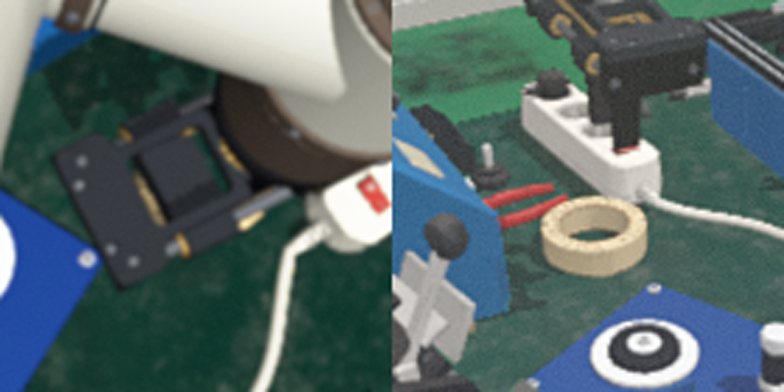

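Emit:
{"name": "arm_command", "arguments": {
  "motion": [
    [36,0,0,15,0,0,0],
    [36,0,0,30,0,0,0],
    [36,0,0,30,0,0,0],
    [36,0,0,20,0,0,0],
    [36,0,0,9,0,0,0],
    [36,0,0,5,0,0,0],
    [36,0,0,0,0,0,0],
    [36,0,0,0,0,0,0]
  ]
}}

```text
time_s: 2.5
tcp_pos: [0.5286, -0.3696, 0.0302]
ee_rot: [[-0.906, -0.424, 0.002], [-0.424, 0.906, -0.001], [-0.001, -0.002, -1.0]]
wrist_force: [0.4, 0.3, 0.6]
gripper_width: 0.413
gripper_force: 0.0
```

Emit:
{"name": "arm_command", "arguments": {
  "motion": [
    [4,0,0,0,0,0,0],
    [4,0,0,0,0,0,0],
    [4,0,0,0,0,0,0],
    [4,0,0,0,0,0,0],
    [4,0,0,0,0,0,0],
    [4,0,0,0,0,0,0]
  ]
}}

```text
time_s: 3.1
tcp_pos: [0.5283, -0.3692, 0.0294]
ee_rot: [[-0.906, -0.424, 0.001], [-0.424, 0.906, -0.001], [-0.001, -0.001, -1.0]]
wrist_force: [-0.6, 1.3, 4.2]
gripper_width: 0.153
gripper_force: 30.1
```

Emit:
{"name": "arm_command", "arguments": {
  "motion": [
    [36,0,0,0,0,0,0],
    [36,0,0,0,0,0,0],
    [36,0,0,0,0,0,0],
    [36,-6,1,0,0,0,0],
    [36,-6,1,0,0,0,0],
    [36,0,0,0,0,0,0]
  ]
}}

```text
time_s: 3.7
tcp_pos: [0.5388, -0.3616, 0.0287]
ee_rot: [[-0.905, -0.425, 0.0], [-0.425, 0.905, -0.0], [-0.0, -0.0, -1.0]]
wrist_force: [-0.2, 0.8, -0.7]
gripper_width: 0.413
gripper_force: 0.0
```

Run:
```python
from h import *
s=sense();p=s["tcp_pos"];print(p,s["wrist_force"],s["gripper_width"],s["time_s"])
snap("side","s2");im=snap("top","t2")
print([(r["p"],r["location"],ray("side",r["location"],.0125).round(4)) for r in find_in("roll_center","side")])
b=cv2.imread("pics/s2.png")[130:230,205:345];a=cv2.imread("pics/t2.png")[130:230,365:505]
cv2.imwrite("pics/c2.png",cv2.resize(np.hstack([b,a]),None,fx=2.8,fy=2.8,interpolation=cv2.INTER_CUBIC))
```

```text
[ 0.53880848 -0.36155253  0.02866558] [-0.2405345   0.79501374 -0.73995007] 0.41324921261193087 3.7
[(0.56, [188.3, 271.8], array([ 0.5537, -0.3757,  0.0125]))]
```

View pics/c2.png

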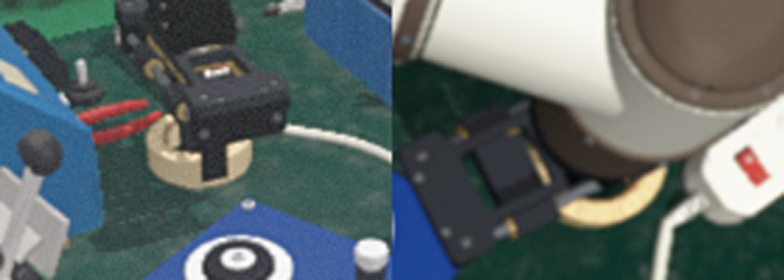

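```bash
cat >> h.py <<'E'
def fitroll(shots,z0,x0,n=13,st=.0015):
    """grid fit of ring (bottom z0) to tape-coloured pixels; shots {cam:rgb}"""
    a=np.linspace(0,2*np.pi,60);best=None;masks={}
    for c,im in shots.items():
        m=tape(cv2.cvtColor(im,cv2.COLOR_RGB2HSV)).astype(np.uint8);r,k=px(c,[*x0,z0+.0125]).astype(int)
        w=np.zeros_like(m);w[r-42:r+42,k-42:k+42]=1;masks[c]=m*w
    g=(np.arange(n)-n//2)*st;S=4
    for dx in g:
        for dy in g:
            sc=0
            for c,m in masks.items():
                pt=np.array([px(c,[x0[0]+dx+.044*np.cos(t),x0[1]+dy+.044*np.sin(t),z]) for z in(z0,z0+.025) for t in a[::2]])[:,::-1]
                h=cv2.convexHull(np.round(pt*S).astype(np.int32));A=np.zeros(m.shape,np.uint8)
                cv2.fillConvexPoly(A,h,1,shift=2)
                sc+=2*(m*A).sum()-m.sum()-.35*A.sum()
            if best is None or sc>best[0]: best=(sc,x0[0]+dx,x0[1]+dy)
    return best
def load(n): return cv2.cvtColor(cv2.imread(f"pics/{n}.png"),cv2.COLOR_BGR2RGB)
E
python3 - <<'E'
from h import *
for n in(0,1,2):
    for d in({"side":"side0" if n==0 else f"s{n}"},{"top":f"top0" if n==0 else f"t{n}"}):
        if n==1 and "top" in d: continue
        print(n,d,fitroll({k:load(v) for k,v in d.items()},0,(.551,-.397)))
E
```

```text
Traceback (most recent call last):
  File "h.py", line 32, in fitroll
    pt=np.array([px(c,[x0[0]+dx+.044*np.cos(t),x0[1]+dy+.044*np.sin(t),z]) for z in(z0,z0+.025) for t in a[::2]])[:,::-1]
                 ~~^^^^^^^^^^^^^^^^^^^^^^^^^^^^^^^^^^^^^^^^^^^^^^^^^^^^^^^
  File "h.py", line 8, in px
    m=camera_model(cam);c=np.array(m["R"])@np.array(X)+np.array(m["t"])
ValueError: time passes only in moves, steps and waits
```

```bash
sed -i 's/^from station import \*/from station import *\nfrom functools import lru_cache\ncamera_model=lru_cache(camera_model)/' h.py
sed -i 's/sc+=2\*(m\*A).sum()-m.sum()/sc+=2*float((m*A).sum())-float(m.sum())/;s/-.35\*A.sum()/-.35*float(A.sum())/' h.py
python3 - <<'E'
from h import *
for n in(0,1,2):
    for d in({"side":"side0" if n==0 else f"s{n}"},{"top":f"top0" if n==0 else f"t{n}"}):
        if n==1 and "top" in d: continue
        print(n,d,fitroll({k:load(v) for k,v in d.items()},0,(.551,-.397)))
E
```

```text
0 {'side': 'side0'} (524.85, np.float64(0.5555), np.float64(-0.397))
0 {'top': 'top0'} (106.40000000000009, np.float64(0.554), np.float64(-0.397))
1 {'side': 's1'} (521.85, np.float64(0.5555), np.float64(-0.397))
2 {'side': 's2'} (62.80000000000001, np.float64(0.5465000000000001), np.float64(-0.406))
2 {'top': 't2'} (-630.9, np.float64(0.5435000000000001), np.float64(-0.4045))
```

Emit:
{"name": "arm_command", "arguments": {
  "motion": [
    [36,6,-2,0,0,0,0],
    [36,6,-2,0,0,0,0],
    [36,0,0,4,0,0,0],
    [36,0,0,3,0,0,0],
    [36,0,0,0,0,0,0],
    [36,0,0,0,0,0,0]
  ]
}}

```text
time_s: 4.45
tcp_pos: [0.5287, -0.3708, 0.0216]
ee_rot: [[-0.906, -0.424, -0.0], [-0.424, 0.906, 0.0], [0.0, 0.0, -1.0]]
wrist_force: [-0.1, -0.5, -1.0]
gripper_width: 0.413
gripper_force: 0.0
```

Emit:
{"name": "arm_command", "arguments": {
  "motion": [
    [3,0,0,0,0,0,0],
    [3,0,0,0,0,0,0],
    [3,0,0,0,0,0,0],
    [3,0,0,0,0,0,0],
    [3,0,0,0,0,0,0],
    [3,0,0,-10,0,0,0],
    [3,0,0,-30,0,0,0],
    [3,0,0,-20,0,0,0]
  ]
}}

```text
time_s: 5.25
tcp_pos: [0.5291, -0.3712, 0.0836]
ee_rot: [[-0.906, -0.424, 0.001], [-0.424, 0.906, -0.001], [-0.0, -0.001, -1.0]]
wrist_force: [0.3, -1.8, -1.0]
gripper_width: 0.153
gripper_force: 29.9
```

Run:
```python
from h import *
s=sense();p=s["tcp_pos"];print(p,s["wrist_force"],s["gripper_width"],s["time_s"])
a=snap("side","s3");b=snap("top","t3")
x0=p[:2]+.037*np.array([.424,-.906]);print(x0)
for d in({"side":a},{"top":b}):print(fitroll(d,p[2]-.022,x0))
```

```text
[ 0.52907682 -0.37118962  0.08363626] [ 0.3073514  -1.75108778 -1.03554636] 0.15264865645447004 5.25
[ 0.54476482 -0.40471162]
(98.20000000000005, np.float64(0.5462648206802375), np.float64(-0.4077116199308992))
(-760.4, np.float64(0.5357648206802376), np.float64(-0.3987116199308992))
```

Emit:
{"name": "arm_command", "arguments": {
  "motion": [
    [3,-3,15,0,0,0,0],
    [3,-6,30,0,0,0,0],
    [3,-7,35,0,0,0,0],
    [3,-7,35,0,0,0,0],
    [3,-6,33,0,0,0,0],
    [3,-4.5,20,0,0,0,0],
    [3,-2.3,10.6,0,0,0,0],
    [3,0,0,0,0,0,0]
  ]
}}

```text
time_s: 6.15
tcp_pos: [0.485, -0.193, 0.0816]
ee_rot: [[-0.905, -0.425, -0.001], [-0.425, 0.905, 0.0], [0.001, 0.001, -1.0]]
wrist_force: [-0.0, -0.5, -1.0]
gripper_width: 0.16
gripper_force: 29.9
```

Emit:
{"name": "arm_command", "arguments": {
  "motion": [
    [3,0,0,5,0,0,0],
    [3,0,0,10,0,0,0],
    [3,0,0,5,0,0,0],
    [3,0,0,0,0,0,0],
    [3,0,0,0,0,0,0]
  ]
}}

```text
time_s: 6.65
tcp_pos: [0.4853, -0.1943, 0.0613]
ee_rot: [[-0.906, -0.423, -0.001], [-0.423, 0.906, -0.0], [0.001, 0.0, -1.0]]
wrist_force: [-0.8, -0.0, -0.8]
gripper_width: 0.158
gripper_force: 29.9
```

Run:
```python
from h import *
s=sense();p=s["tcp_pos"];print(p,s["wrist_force"],s["gripper_width"],s["time_s"])
a=snap("side","s4");b=snap("top","t4")
x0=p[:2]+[.0162,-.035];print(x0)
for d in({"side":a},{"top":b}):print(fitroll(d,p[2]-.022,x0))
A=a[170:270,230:370];B=b[140:240,285:425]
cv2.imwrite("pics/c4.png",cv2.cvtColor(cv2.resize(np.hstack([A,B]),None,fx=2.8,fy=2.8,interpolation=cv2.INTER_CUBIC),cv2.COLOR_RGB2BGR))
```

```text
[ 0.48532784 -0.19432642  0.06130592] [-0.75053186 -0.04971396 -0.78660054] 0.1584786258276447 6.65
[ 0.50152784 -0.22932642]
(26.850000000000023, np.float64(0.5015278413164088), np.float64(-0.22932641777486806))
(-840.8, np.float64(0.5105278413164088), np.float64(-0.22032641777486806))
```

View pics/c4.png

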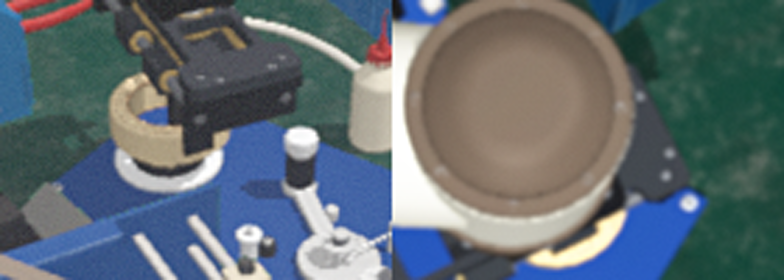

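Run:
```python
import h
from h import *
a0=load("side0");a4=load("s4")
print("roll fine",fitroll({"side":a4},.0613-.022,(.5015,-.2293),13,.0007))
e=cv2.fitEllipse(blob(a0,(222,290),black,11));print("spigot",e[0],e[1],ray("side",e[0][::-1],.021))
# platter hull vs white contour edges
def disc(x,y,r,z0,z1):
    t=np.linspace(0,2*np.pi,80)
    P=np.array([px("side",[x+r*np.cos(u),y+r*np.sin(u),z]) for z in(z0,z1) for u in t])[:,::-1]
    return cv2.convexHull(P.astype(np.float32))
c=blob(a0,(226,290),white,22)[:,0].astype(float)
f=lambda p:[cv2.pointPolygonTest(disc(*p,.0395,.010,.015),tuple(q),True) -.3 for q in c[::2]]
s=least_squares(f,[.503,-.228],loss="soft_l1",diff_step=.002);print("platter",s.x,np.abs(s.fun).mean())
c=blob(a0,(187,272),tape,22)[:,0].astype(float)
f=lambda p:[cv2.pointPolygonTest(disc(*p,.044,0,.025),tuple(q),True)-.3 for q in c[::2]]
s=least_squares(f,[.554,-.396],loss="soft_l1",diff_step=.002);print("roll0",s.x,np.abs(s.fun).mean())
```

```text
roll fine (29.200000000000045, np.float64(0.5035999999999999), np.float64(-0.2293))
spigot (289.5098876953125, 224.35525512695312) (15.517850875854492, 22.38874053955078) [ 0.50434732 -0.22403724  0.021     ]
platter [ 0.50446762 -0.23080103] 0.28911123008432343
roll0 [ 0.55538367 -0.39657312] 0.2705364763912601
```

Emit:
{"name": "arm_command", "arguments": {
  "motion": [
    [3,0,-1,5,0,0,0],
    [3,0,0,8,0,0,0],
    [3,0,0,3,0,0,0],
    [3,0,0,2,0,0,0],
    [3,0,0,2,0,0,0],
    [3,0,0,0,0,0,0]
  ]
}}

```text
time_s: 7.35
tcp_pos: [0.4858, -0.1948, 0.0416]
ee_rot: [[-0.906, -0.424, -0.0], [-0.424, 0.906, 0.0], [0.0, 0.0, -1.0]]
wrist_force: [-1.0, -0.2, -1.6]
gripper_width: 0.157
gripper_force: 29.9
```

Emit:
{"name": "arm_command", "arguments": {
  "motion": [
    [3,0,0,2,0,0,0],
    [3,0,0,1.5,0,0,0],
    [3,0,0,1,0,0,0],
    [3,0,0,0,0,0,0],
    [3,0,0,0,0,0,0]
  ]
}}

```text
time_s: 7.85
tcp_pos: [0.486, -0.1948, 0.0374]
ee_rot: [[-0.906, -0.424, 0.0], [-0.424, 0.906, -0.0], [-0.0, -0.0, -1.0]]
wrist_force: [0.5, -0.3, -1.6]
gripper_width: 0.153
gripper_force: 29.9
```

Force is still free, so the ring is going over; go on to contact, then release.

Emit:
{"name": "arm_command", "arguments": {
  "motion": [
    [3,0,0,1,0,0,0],
    [3,0,0,0.5,0,0,0],
    [3,0,0,0,0,0,0],
    [3,0,0,0,0,0,0]
  ]
}}

```text
time_s: 8.25
tcp_pos: [0.486, -0.1948, 0.0368]
ee_rot: [[-0.906, -0.424, 0.0], [-0.424, 0.906, -0.0], [-0.0, -0.0, -1.0]]
wrist_force: [-0.8, 1.0, 5.0]
gripper_width: 0.16
gripper_force: 29.9
```

Emit:
{"name": "arm_command", "arguments": {
  "motion": [
    [24,0,0,0,0,0,0],
    [24,0,0,0,0,0,0],
    [24,0,0,0,0,0,0],
    [24,0,0,-10,0,0,0],
    [24,0,0,-30,0,0,0],
    [24,0,0,-40,0,0,0],
    [24,0,0,-20,0,0,0]
  ]
}}

```text
time_s: 8.95
tcp_pos: [0.4875, -0.1952, 0.1397]
ee_rot: [[-0.905, -0.425, 0.005], [-0.425, 0.905, -0.001], [-0.004, -0.004, -1.0]]
wrist_force: [0.8, -0.1, 0.4]
gripper_width: 0.276
gripper_force: 0.0
```

Run:
```python
from h import *
s=sense();p=s["tcp_pos"];print(p,s["wrist_force"],s["gripper_width"],s["time_s"])
a=snap("side","s5")
for z in(.015,.019,.023): print(z,fitroll({"side":a},z,(.504,-.2305),13,.001))
for n in("flux_bottle","tension_roller"):
  print(n,[(r["p"],r["location"]) for r in find_in(n,"side")[:1]])
A=a[170:270,230:410]
cv2.imwrite("pics/c5.png",cv2.cvtColor(cv2.resize(A,None,fx=4,fy=4,interpolation=cv2.INTER_CUBIC),cv2.COLOR_RGB2BGR))
for z in (0,): print("foot",ray("side",(222,364),z))
for z in (.1,.116): print(ray("top",(299.5,372),z))
```

```text
[ 0.48745607 -0.19522822  0.13966171] [ 0.84192773 -0.0894682   0.44792426] 0.27636243745985345 8.95
0.015 (589.8, np.float64(0.503), np.float64(-0.2315))
0.019 (583.05, np.float64(0.502), np.float64(-0.2255))
0.023 (550.25, np.float64(0.501), np.float64(-0.2245))
flux_bottle []
tension_roller [(0.75, [258.0, 344.9])]
foot [ 0.34462455 -0.26203916  0.        ]
[ 0.34651693 -0.26880606  0.1       ]
[ 0.34724625 -0.26700616  0.116     ]
```

View pics/c5.png

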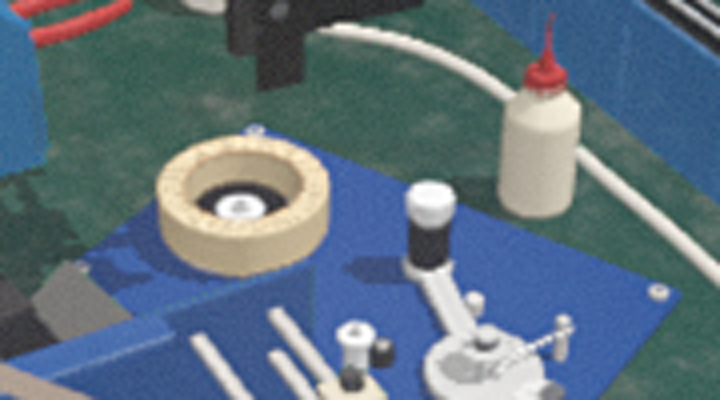

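Emit:
{"name": "arm_command", "arguments": {
  "motion": [
    [50,15,7,0,0,0,0],
    [50,25,12,0,0,0,0],
    [50,24,12,0,0,0,0],
    [50,10.3,5,0,0,0,0],
    [50,0,0,0,0,0,-0.13],
    [50,0,0,0,0,0,-0.13],
    [50,0,0,0,0,0,-0.13],
    [50,0,0,0,0,0,-0.13]
  ]
}}

```text
time_s: 9.9
tcp_pos: [0.4034, -0.1937, 0.1353]
ee_rot: [[-0.571, -0.821, -0.001], [-0.821, 0.571, 0.0], [0.0, 0.001, -1.0]]
wrist_force: [-0.8, -0.7, 0.1]
gripper_width: 0.573
gripper_force: 0.0
```

Emit:
{"name": "arm_command", "arguments": {
  "motion": [
    [50,0,0,0,0,0,-0.13],
    [50,0,0,0,0,0,-0.13],
    [50,0,0,0,0,0,-0.13],
    [50,0,0,0,0,0,0],
    [50,0,0,0,0,0,0]
  ]
}}

```text
time_s: 10.4
tcp_pos: [0.4033, -0.1937, 0.1354]
ee_rot: [[-0.224, -0.975, -0.001], [-0.975, 0.224, 0.0], [0.0, 0.001, -1.0]]
wrist_force: [0.1, 0.3, -0.1]
gripper_width: 0.573
gripper_force: 0.0
```

Emit:
{"name": "arm_command", "arguments": {
  "motion": [
    [50,0,0,15,0,0,0],
    [50,0,0,30,0,0,0],
    [50,0,0,25,0,0,0],
    [50,0,0,15,0,0,0],
    [50,0,0,8,0,0,0],
    [50,0,0,3,0,0,0],
    [50,0,0,0,0,0,0]
  ]
}}

```text
time_s: 11.1
tcp_pos: [0.4036, -0.1938, 0.0399]
ee_rot: [[-0.222, -0.975, 0.0], [-0.975, 0.222, -0.0], [0.0, -0.0, -1.0]]
wrist_force: [-0.1, -0.5, 0.1]
gripper_width: 0.574
gripper_force: 0.0
```

Emit:
{"name": "arm_command", "arguments": {
  "motion": [
    [10,0,0,0,0,0,0],
    [10,0,0,0,0,0,0],
    [10,0,0,0,0,0,0],
    [10,0,0,0,0,0,0],
    [10,0,0,0,0,0,0]
  ]
}}

```text
time_s: 11.6
tcp_pos: [0.4069, -0.1943, 0.0407]
ee_rot: [[-0.22, -0.975, 0.008], [-0.975, 0.22, -0.002], [-0.0, -0.008, -1.0]]
wrist_force: [5.5, -3.6, -2.9]
gripper_width: 0.234
gripper_force: 30.0
```

Run:
```python
from h import *
s=sense();p=s["tcp_pos"];print(p,s["ee_rot"].round(3).tolist(),s["wrist_force"],s["gripper_width"],s["time_s"])
a=snap("side","s6")
A=a[150:290,260:440]
cv2.imwrite("pics/c6.png",cv2.cvtColor(cv2.resize(A,None,fx=4,fy=4,interpolation=cv2.INTER_CUBIC),cv2.COLOR_RGB2BGR))
piv=np.array([.3806,-.1136]);v=p[:2]-piv;print("r",np.linalg.norm(v),np.degrees(np.arctan2(v[1],v[0])))
# arc steps, rotate tool with it
N=14;st=.78/N;Rz=lambda a:np.array([[np.cos(a),-np.sin(a)],[np.sin(a),np.cos(a)]])
d=Rz(st)@v-v;R=s["ee_rot"][:2,:2];print("first tool step mm",(R.T@d*1e3).round(2),"rz",-st)
```

```text
[ 0.40690491 -0.19430167  0.04067909] [[-0.22, -0.975, 0.008], [-0.975, 0.22, -0.002], [-0.0, -0.008, -1.0]] [ 5.5114351  -3.63522594 -2.91202817] 0.23429630029856652 11.6
r 0.08488054849224325 -71.94648914812363
first tool step mm [-2.53 -3.99] rz -0.055714285714285716
```

View pics/c6.png

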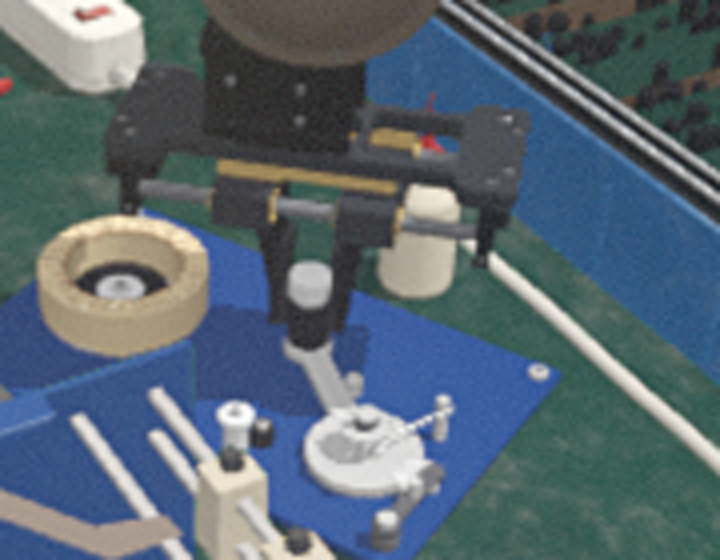

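Emit:
{"name": "arm_command", "arguments": {
  "motion": [
    [10,-2.5,-4,0,0,0,-0.0557],
    [10,-2.5,-4,0,0,0,-0.0557],
    [10,-2.5,-4,0,0,0,-0.0557],
    [10,-2.5,-4,0,0,0,-0.0557],
    [10,-2.5,-4,0,0,0,-0.0557],
    [10,-2.5,-4,0,0,0,-0.0557],
    [10,-2.5,-4,0,0,0,-0.0557],
    [10,0,0,0,0,0,0]
  ]
}}

```text
time_s: 12.45
tcp_pos: [0.4357, -0.1796, 0.0407]
ee_rot: [[0.168, -0.986, 0.007], [-0.986, -0.168, -0.003], [0.004, -0.006, -1.0]]
wrist_force: [4.8, -11.5, -3.8]
gripper_width: 0.237
gripper_force: 30.0
```

Emit:
{"name": "arm_command", "arguments": {
  "motion": [
    [10,-1.5,-4.5,0,0,0,-0.0557],
    [10,-1.5,-4.5,0,0,0,-0.0557],
    [10,-2.5,-4,0,0,0,-0.0557],
    [10,-2.5,-4,0,0,0,-0.0557],
    [10,-2.5,-4,0,0,0,-0.0557],
    [10,0,0,0,0,0,0],
    [10,0,0,0,0,0,0]
  ]
}}

```text
time_s: 13.15
tcp_pos: [0.4518, -0.1633, 0.0406]
ee_rot: [[0.431, -0.902, 0.005], [-0.902, -0.431, -0.002], [0.004, -0.004, -1.0]]
wrist_force: [4.1, -8.3, -1.7]
gripper_width: 0.236
gripper_force: 30.0
```

Emit:
{"name": "arm_command", "arguments": {
  "motion": [
    [10,-1.5,-4.5,0,0,0,-0.0557],
    [10,-2,-3.5,0,0,0,-0.04],
    [10,0,0,0,0,0,0],
    [10,0,0,0,0,0,0]
  ]
}}

```text
time_s: 13.55
tcp_pos: [0.4565, -0.1565, 0.0406]
ee_rot: [[0.515, -0.857, 0.004], [-0.857, -0.515, -0.001], [0.003, -0.002, -1.0]]
wrist_force: [2.3, -6.6, -0.8]
gripper_width: 0.236
gripper_force: 30.0
```

Emit:
{"name": "arm_command", "arguments": {
  "motion": [
    [10,-1,-1.7,0,0,0,-0.02],
    [10,-1,-1.7,0,0,0,-0.02],
    [10,0,0,0,0,0,0],
    [10,0,0,0,0,0,0]
  ]
}}

```text
time_s: 13.95
tcp_pos: [0.4568, -0.1551, 0.0405]
ee_rot: [[0.55, -0.835, 0.0], [-0.835, -0.55, -0.004], [0.003, 0.002, -1.0]]
wrist_force: [-0.4, -19.9, 0.0]
gripper_width: 0.236
gripper_force: 30.0
```

Emit:
{"name": "arm_command", "arguments": {
  "motion": [
    [10,0,0,0,0,0,0],
    [10,0,0,0,0,0,0],
    [10,0,0,0,0,0,0]
  ]
}}

```text
time_s: 14.25
tcp_pos: [0.4568, -0.1551, 0.0405]
ee_rot: [[0.549, -0.836, 0.0], [-0.836, -0.549, -0.004], [0.003, 0.002, -1.0]]
wrist_force: [1.7, -19.1, 0.6]
gripper_width: 0.237
gripper_force: 30.0
```

Run:
```python
from h import *
a=snap("side","s7")
A=a[150:290,260:440]
cv2.imwrite("pics/c7.png",cv2.cvtColor(cv2.resize(A,None,fx=4.2,fy=4.2,interpolation=cv2.INTER_CUBIC),cv2.COLOR_RGB2BGR))
```

```text
(no output)
```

View pics/c7.png

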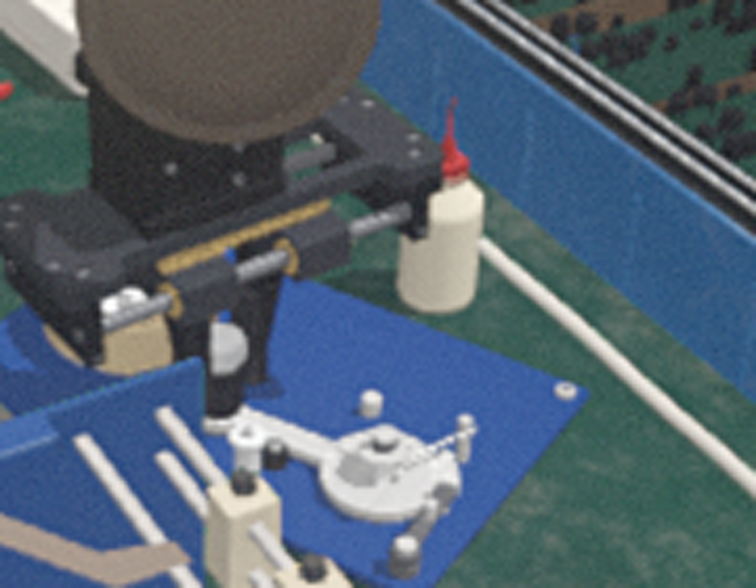

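The arm of the tensioner lies against the black back stop at crop (275,453). The roller is still held, and the bottle has not moved. Handing in now.

```bash
python3 -c "
from station import *
print(finish_job())"
```

```text
the job is handed in; nothing more can be done
None
```

The roll is released flat on the platter, over the spigot, and the tensioner arm is held on its back stop with about 17 N of push at the roller; I judged the pawl click only from how far the arm swung, the flux bottle has not moved, and the step gauge was never approached or re-checked.

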